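Shut the bronze spring seat in its turn-over holder and flip it

ROBOT

A 6-joint arm with a two-finger parallel gripper is mounted at the origin on the work surface. World frame = base frame: x ahead of the robot, y to its left, z up, the work surface at z = 0. Lengths are in m, angles in rad, forces in N, time in s.
With the tool pointing down it reaches from about 0.35 to 0.975 m from the base axis. Payload 4.9 kg.
Tool frame: the origin (TCP) lies between the finger pads; the fingertips stand 19 mm ahead of it and the grasp point (between the pads) is the TCP; z points along the fingers, y is the direction in which the jaws open and shut (so a half turn about z gives the same grasp; the last joint's range is limited). The gripper opens to 85 mm and grips with 20 to 120 N. Pads are 22 mm wide; open, the fingers measure 114 mm over their backs; the gripper's body (76 mm by 85 mm) begins 54 mm behind the grasp point. The pads swing forward as they close: fully open they stand 13 mm farther back than shut.
Start: joints at [1.039, 0.053, 1.613, -0, 1.476, -0.119], TCP at [0.251, 0.572, 0.25] pointing down, gripper open.
Joint ranges: [-3.01, 3.01], [-1.01, 2.22], [0.06, 2.58], [-1.02, 4.17], [0.09, 2.62], [-3.14, 3.14]. Speed limits (rad/s): [2.57, 2.57, 3.14, 3.14, 3.14, 3.14].

INTERFACE

Orientations are given as a unit quaternion [w, x, y, z].
In Python, from plant import state, grab_frame, calibration, job_done gives the robot as it stands. The module is installed in compiled form; this text tells all that it offers.
- The arm moves only by the tool servo_tool, never from a script. Its argument "deltas" is a list that holds one entry, the list of rows, each a list of 5 numbers: the finger opening in mm, from 0 to 85.4, then the shift along the world's x, y, z in mm, then the turn about the world's z in units of 6 degrees (1.0 is 6 degrees). A call has 1 to 5 rows; each row is the pose to reach, as a shift and turn from the pose commanded when the call began; what a row does not reach only later rows make up. A row lasts 1/8 s, in which the tool goes at most 62.5 mm and 10.7 degrees, less where a joint would pass 70% of its speed; a pose out of reach is approached as far as the arm can. A call with a gripper value outside its range is refused whole. The fingers move at their own pace and stop on an object; the grip force is fixed at half the most. Time passes only in rows, so rows that repeat a pose let the fingers close. It gives the time, the measured TCP pose, the force and the opening at its end, in the units of the state.
- state(): the state, without advancing time (a new reading comes with each control period).
- grab_frame(name): name is "scene" or "top" or "wrist"; returns the picture (480x640x3 uint8, red, green, blue); there is no depth.
- calibration(name): a dict with "intrinsics" (3x3 intrinsics, pixels), "k1" (the pictures are not rectified: a ray, as slopes to the right and down, at radius r is drawn at 1 + k1 r^2 times it, then the intrinsics apply), "world_from_camera" (4x4, takes a point from camera to world coordinates). Camera axes: x right, y down, z forward; pixel columns grow to the right and rows downward; lengths in m; the calibration is good to about 2 mm. A picture is of the moment at which its call begins: read the wrist's pose just before it. calibration takes no time and is no camera call; for the wrist camera it gives the pose at the moment of the call.
- job_done(): hands the job in, once; it reports no verdict.
The state is a dict: "time": time; "joint_pos": joint angles; "joint_vel": joint speeds; "joint_efforts": joint torques, N m; "tool_pos": TCP position; "tool_rot": TCP orientation; "contact_force": force on the tool from outside, world axes, zero at the start; "ft_torque": the same for the moment, N m; "gripper_width": opening from 0.0 (shut) to 1.0 (fully open).
Only numpy, scipy, OpenCV 4.12 (cv2) and the standard library are available. Lean on these libraries where they do the work, as an engineer would, in place of code of your own. Each camera call takes 0.05 s, during which the arm holds its last target.

TASK

Two hinged turn-over holders are fixed to the test bench, both lying open with their trays towards the robot. In the one that holds the round bronze spring seat, shut the lid over the seat, then swing the whole shut holder over its hinge until it lies flat upside down on the far side, so that the seat's underside can be inspected through the tray window, and let go. Leave the steel hex plug lying where it is in the other holder.

Things in the scene. Friction and masses are not known exactly. Their poses are not given: they have to be found in the camera images.
- seat_center (a point): Bronze spring seat: flanged disc 44 mm across, 11 mm high, 27 mm boss on top, loose in the 50 x 50 x 14 mm pocket of one of two identical holders. Point: its centre, half-way up; z out of the boss (up at the start). It need not be touched.
- holder_a: Holder with the seat. Origin: centre of its fixed green base (210 x 104 mm) on the bench; x away from robot, yaw within 15 deg, y to robot's left. The hinge axis of tray and lid runs along y, 55 mm above the origin; posts 66 mm tall. Tray 70 x 76 x 18 mm with floor window, pocket centre 47 mm from the axis; lid 8 mm thick. Stiff hinges: both stay where left, also upside down.
- tray_bar (a point): Tray's orange grip bar, 12 mm thick, 51 long, parallel to the hinge. Point: mid-bar, 92 mm from the axis, at holder y = -70. Axes of the tray: x from bar square to hinge axis, y along the axis, z out of the pocket. Starts flat on robot's side (z up, bar 55 mm above bench); swings up and over a half turn to a stop: z down, bar 92 mm beyond the axis, 55 mm up. Needs 3 to 5 N.
- lid_bar (a point): Lid's white grip bar, 12 mm thick, 49 long, parallel to the hinge. Point: mid-bar, 92 mm from the axis, at holder y = +70. Axes of the lid: x from bar to hinge axis, y along the axis, z out of the outer face; parallel to the tray's when shut. Starts 92 to 109 deg open, upright or leaning away from robot. Shut at a stop, both bars lie in line, 140 mm apart. Needs 2 to 3 N.
- plug_center (a point): Steel hex plug, 36 mm across flats, 11 mm high, lying in the pocket of the other, identical open holder, which is not to be used. Point: its centre, half-way up. The holders stand side by side, 0.27 to 0.39 m apart; which is left or right varies.

How it is judged:
By the outcome, as a careful person would: the job done as asked, in the order asked, and still so for the second after the job is handed in, with the robot touching nothing.
It also fails if it takes over 54 s, if anything falls off the work surface, if the arm or the gripper's body presses on something with over 40 N, if the wrist force passes 120 N, or if a joint passes its speed limit or range.

## Working session

There is one attempt and no reset: what is moved stays moved. The work goes in short steps, Python scripts to look and compute and a tool call to move; the robot and the scene stay as the last step left them, time stands still between calls to the robot, and variables do not carry over. Pictures are saved under pics/ and viewed, and the job is handed in when it is done.

Besides the shell and the picture viewer there is one more tool, called after "Emit:" in YAML: its name, and indented under it one key for each argument. servo_tool: Moves the arm, as the interface text tells. Its arguments: {"type":"object","properties":{"deltas":{"type":"array","items":{"type":"array","items":{"type":"array","items":{"type":"number"}}}}},"required":["deltas"]}

```bash
mkdir -p pics; python3 - <<'E'
from plant import *
import cv2
s=state();print(s)
for n in("scene","top"):
    c=calibration(n);print(n,c)
    cv2.imwrite(f"pics/{n}0.png",grab_frame(n)[:,:,::-1])
E
```

```text
{'time': 0.0, 'joint_pos': array([ 1.03898854e+00,  5.33635037e-02,  1.61428545e+00, -7.26237202e-06,
        1.47602032e+00, -1.19004863e-01]), 'joint_vel': array([ 0.00026961, -0.00018962,  0.0002591 ,  0.00077298,  0.00141718,
       -0.00051985]), 'joint_efforts': array([ 1.83887758e-03, -3.93686271e+01, -3.70175743e+01,  1.94033910e-04,
        7.10450069e-03, -1.39820656e-05]), 'tool_pos': array([0.2504413 , 0.5719894 , 0.24906398]), 'tool_rot': array([-3.28515002e-04,  2.04938623e-01,  9.78774276e-01, -9.84971720e-04]), 'contact_force': array([ 0.47718081, -0.59359207, -0.18935066]), 'ft_torque': array([ 0.0025417 ,  0.02396452, -0.02179037]), 'gripper_width': 1.0020511882345902}
scene {'intrinsics': array([[601.05608461,   0.        , 319.17362224],
       [  0.        , 601.05608461, 238.91820637],
       [  0.        ,   0.        ,   1.        ]]), 'k1': 0.019799549220010128, 'world_from_camera': array([[-0.05278522,  0.57215353, -0.81844612,  1.25310393],
       [ 0.99858759,  0.03520436, -0.03979292,  0.02884828],
       [ 0.00604521, -0.81939062, -0.57320369,  0.58686559],
       [ 0.        ,  0.        ,  0.        ,  1.        ]])}
top {'intrinsics': array([[587.91293988,   0.        , 315.84422821],
       [  0.        , 587.91293988, 231.03766718],
       [  0.        ,   0.        ,   1.        ]]), 'k1': -0.09498307060132503, 'world_from_camera': array([[ 6.65884614e-04, -9.88757923e-01,  1.49523667e-01,
         3.68576912e-01],
       [-9.99928091e-01, -2.44869897e-03, -1.17395045e-02,
        -1.27046786e-02],
       [ 1.19736666e-02, -1.49505098e-01, -9.88688453e-01,
         9.40435844e-01],
       [ 0.00000000e+00,  0.00000000e+00,  0.00000000e+00,
         1.00000000e+00]])}
```

View pics/scene0.png

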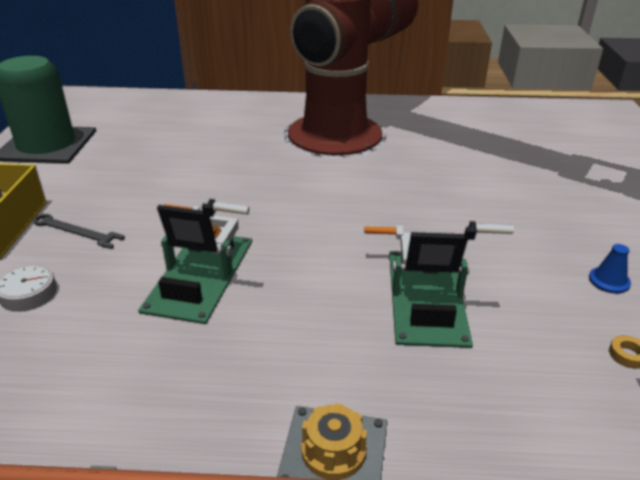

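View pics/top0.png

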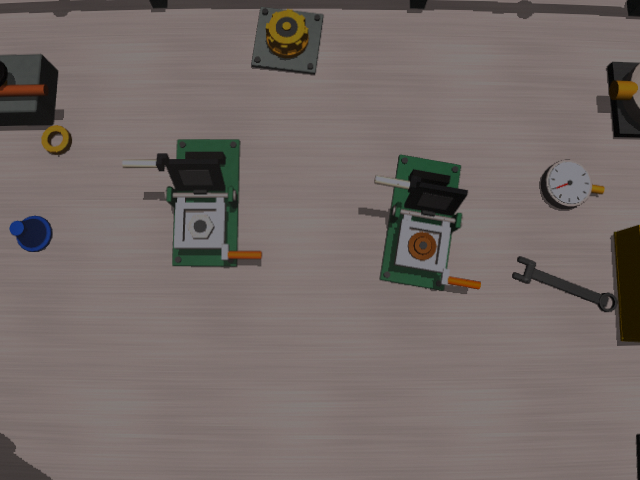

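```bash
python3 - <<'E'
import cv2
a=cv2.imread('pics/top0.png')[140:305,360:500];cv2.imwrite('pics/top0c.png',cv2.resize(a,None,fx=3.6,fy=3.6,interpolation=2)) 
a=cv2.imread('pics/scene0.png')[190:330,130:270];cv2.imwrite('pics/scene0c.png',cv2.resize(a,None,fx=4,fy=4,interpolation=2))
E
```

```text
(no output)
```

View pics/top0c.png

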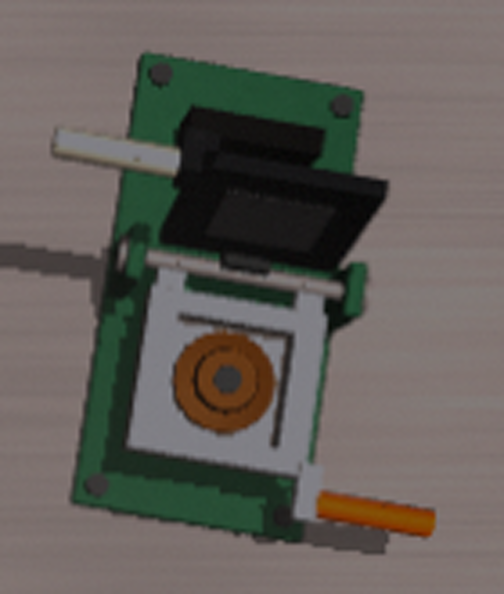

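View pics/scene0c.png

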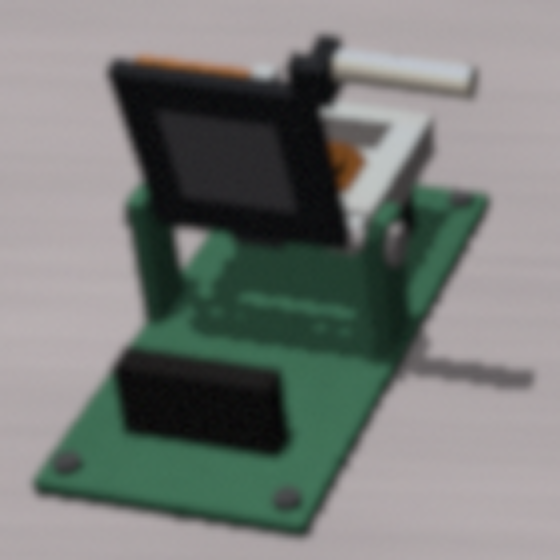

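```bash
cat > h.py <<'E'
import numpy as np,cv2
from plant import *
def ray(n,p,c=None):
    c=c or calibration(n);K=c['intrinsics'];T=c['world_from_camera']
    d=np.array([(p[0]-K[0,2])/K[0,0],(p[1]-K[1,2])/K[1,1]]);u=d.copy()
    for _ in range(20):u=d/(1+c['k1']*(u@u))
    v=T[:3,:3]@np.array([u[0],u[1],1]);return T[:3,3],v/np.linalg.norm(v)
def proj(n,X,c=None):
    c=c or calibration(n);K=c['intrinsics'];T=c['world_from_camera']
    q=(np.atleast_2d(X)-T[:3,3])@T[:3,:3];u=q[:,:2]/q[:,2:]
    u=u*(1+c['k1']*(u**2).sum(1,keepdims=True));return u*[K[0,0],K[1,1]]+K[:2,2]
def atz(n,p,z,c=None):
    o,v=ray(n,p,c);return o+v*(z-o[2])/v[2]
def tri(rs):
    A=sum(np.eye(3)-np.outer(v,v) for o,v in rs);b=sum((np.eye(3)-np.outer(v,v))@o for o,v in rs)
    X=np.linalg.solve(A,b);return X,[np.linalg.norm(np.cross(X-o,v)) for o,v in rs]
E
cat > m.py <<'E'
from h import *
t=lambda x,y:(x/3.6+360,y/3.6+140)
s=lambda x,y:(x/4+130,y/4+190)
print('base',[atz('top',t(*p),.005).round(4) for p in [(140,53),(362,92),(300,540),(73,502)]])
print('baseS',[atz('scene',s(*p),.005).round(4) for p in [(300,533),(36,487),(490,197)]])
print('orange',[atz('top',t(*p),.055).round(4) for p in [(318,503),(434,522)]])
for a,b in (((53,142),(474,78)),((180,162),(335,65))): print('white',tri([ray('top',t(*a)),ray('scene',s(*b))]))
from scipy.optimize import least_squares
obs=[('top',t(140,53),(.105,.052,.005)),('top',t(362,92),(.105,-.052,.005)),('top',t(300,540),(-.105,-.052,.005)),('top',t(73,502),(-.105,.052,.005)),
('scene',s(300,533),(.105,.052,.005)),('scene',s(36,487),(.105,-.052,.005)),('scene',s(490,197),(-.105,.052,.005)),
('top',t(318,503),(-.092,-.0445,.055)),('top',t(434,522),(-.092,-.0955,.055))]
lid=[('top',t(53,142),.0945),('scene',s(474,78),.0945),('top',t(180,162),.0455),('scene',s(335,65),.0455)]
C={n:calibration(n) for n in('top','scene')}
def W(q,X):
    c,si=np.cos(q[2]),np.sin(q[2]);X=np.array(X);return np.array([q[0]+c*X[0]-si*X[1],q[1]+si*X[0]+c*X[1],X[2]])
def f(q):
    r=[proj(n,W(q,X),C[n])[0]-p for n,p,X in obs]
    r+=[proj(n,W(q,(-.092*np.cos(q[3]),y,.055+.092*np.sin(q[3]))),C[n])[0]-p for n,p,y in lid]
    return np.concatenate(r)
r=least_squares(f,[.4,-.2,-.1,1.7],loss='soft_l1')
q=r.x;print(q,np.degrees(q[2:]));print(r.fun.reshape(-1,2).round(1))
print('axis',W(q,(0,0,.055)),'tray bar',W(q,(-.092,-.07,.055)),'lid',W(q,(-.092*np.cos(q[3]),.07,.055+.092*np.sin(q[3]))))
E
python3 m.py
```

```text
base [array([ 0.6378, -0.1608,  0.005 ]), array([ 0.6202, -0.2631,  0.005 ]), array([ 0.4153, -0.2276,  0.005 ]), array([ 0.4322, -0.1266,  0.005 ])]
baseS [array([ 0.6383, -0.1606,  0.005 ]), array([ 0.62  , -0.2597,  0.005 ]), array([ 0.4302, -0.1236,  0.005 ])]
orange [array([ 0.4283, -0.2242,  0.055 ]), array([ 0.4201, -0.2737,  0.055 ])]
white (array([ 0.56100424, -0.10289182,  0.14722108]), [np.float64(0.0008558773099995974), np.float64(0.0008558773099995533)])
white (array([ 0.55365617, -0.1522796 ,  0.14597779]), [np.float64(0.000710813423118913), np.float64(0.0007108134231189476)])
[ 0.52626326 -0.19404328 -0.16514014  1.78253805] [ -9.4618331  102.13190701]
[[-0.5 -0.4]
 [-0.3 -0.7]
 [ 0.3  0.7]
 [-0.7  0.6]
 [ 0.4  0.1]
 [-2.3  0.5]
 [-1.2  0.3]
 [-0.9  0.1]
 [-0.3  0.2]
 [ 0.   0.6]
 [-1.3  1.3]
 [-0.6  0.8]
 [-0.4  0.2]]
axis [ 0.52626326 -0.19404328  0.055     ] tray bar [ 0.42400755 -0.24796702  0.055     ] lid [ 0.55684255 -0.1281741   0.1449453 ]
```

Emit:
servo_tool:
  deltas:
    - [[85,20,-47,0,-0.85],[85,40,-94,0,-1.7],[85,60,-141,0,-2.55],[85,80,-188,0,-3.4],[85,100,-235,0,-4.25]]

```text
time: 0.72
tool_pos: [0.3509, 0.3358, 0.2498]
tool_rot: [-0.0, 0.417, 0.909, -0.0]
contact_force: [0.2, 0.4, 0.0]
gripper_width: 0.995
```

Emit:
servo_tool:
  deltas:
    - [[85,20,-47,0,-0.85],[85,40,-94,0,-1.7],[85,60,-141,0,-2.55],[85,80,-188,0,-3.4],[85,100,-235,0,-4.25]]

```text
time: 1.35
tool_pos: [0.4509, 0.1009, 0.25]
tool_rot: [-0.0, 0.608, 0.794, -0.0]
contact_force: [1.1, 0.6, -0.7]
gripper_width: 0.995
```

Emit:
servo_tool:
  deltas:
    - [[85,20,-47,0,-0.85],[85,40,-94,0,-1.7],[85,60,-141,0,-2.55],[85,80,-188,0,-3.4],[85,90,-230,0,-4.15]]

```text
time: 1.98
tool_pos: [0.541, -0.1293, 0.2496]
tool_rot: [-0.0, 0.765, 0.645, -0.0]
contact_force: [0.8, 0.9, -0.4]
gripper_width: 0.997
```

```bash
cat > look.py <<'E'
import sys
from h import *
s=state();c=calibration('wrist')
im=grab_frame('wrist');cv2.imwrite(f'pics/{sys.argv[1]}.png',im[:,:,::-1])
np.save(f'pics/{sys.argv[1]}.npy',c,allow_pickle=True)
print(s['time'],s['tool_pos'],s['tool_rot'],s['contact_force'],s['gripper_width'],s['joint_pos'].round(2))
print(proj('wrist',[[.557,-.128,.146],[.424,-.248,.055],[0.561,-.103,.147],[.5537,-.1523,.146]],c).round(1))
E
python3 look.py w1
```

```text
1.975 [ 0.54096123 -0.1292745   0.24960933] [-4.52565316e-04  7.64555968e-01  6.44557150e-01 -2.15024453e-04] [ 0.79469075  0.93466121 -0.39270993] 0.9965864666232199 [-0.37 -0.11  1.77  0.    1.48 -0.2 ]
[[350.9 239.8]
 [226.6 347.2]
 [351.5 200.2]
 [351.4 276.1]]
```

View pics/w1.png

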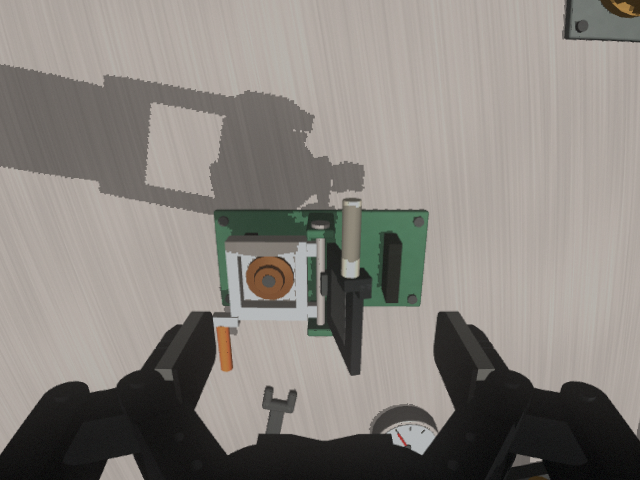

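Emit:
servo_tool:
  deltas:
    - [[85,16,1,-30,0],[85,16,1,-60,0],[60,16,1,-90,0],[40,16,1,-104,0],[30,16,1,-104,0]]

```text
time: 2.65
tool_pos: [0.5559, -0.1261, 0.1451]
tool_rot: [-0.001, 0.763, 0.646, -0.001]
contact_force: [0.2, -0.4, 0.2]
gripper_width: 0.372
```

```bash
python3 look.py w2
```

```text
2.65 [ 0.55593452 -0.12612258  0.14510801] [-1.10791321e-03  7.63468638e-01  6.45843648e-01 -6.27267875e-04] [ 0.17220577 -0.38859982  0.18923141] 0.3723206640544807 [-0.35  0.01  1.84 -0.    1.3  -0.19]
[[330.1 344.9]
 [175.4 434.4]
 [330.  284.4]
 [331.7 397.4]]
```

View pics/w2.png

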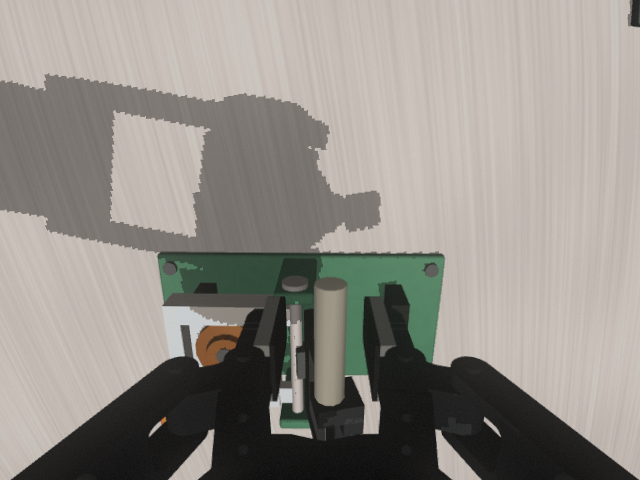

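Emit:
servo_tool:
  deltas:
    - [[10,1,0,0,0],[0,1,0,0,0],[0,1,0,0,0],[0,1,0,0,0],[0,1,0,0,0]]

```text
time: 3.32
tool_pos: [0.5587, -0.1267, 0.148]
tool_rot: [0.001, 0.764, 0.646, 0.001]
contact_force: [-1.3, 1.5, 5.5]
gripper_width: 0.114
```

```bash
python3 - <<'E'
import numpy as np
th0=102.1;y=-9.46*np.pi/180
for th in list(np.arange(96,-1,-8))+[0,-2]:
    f=lambda t:np.array([-92*np.cos(np.radians(t)),92*np.sin(np.radians(t))])
    d=f(th)-f(th0);print(th,(d[0]*np.cos(y)).round(1),(d[0]*np.sin(y)).round(1),d[1].round(1))
E
```

```text
96 -9.5 1.6 1.5
88 -22.2 3.7 2.0
80 -34.8 5.8 0.6
72 -47.1 7.8 -2.5
64 -58.8 9.8 -7.3
56 -69.8 11.6 -13.7
48 -79.7 13.3 -21.6
40 -88.5 14.8 -30.8
32 -96.0 16.0 -41.2
24 -101.9 17.0 -52.5
16 -106.3 17.7 -64.6
8 -108.9 18.1 -77.2
0 -109.8 18.3 -90.0
0 -109.8 18.3 -90.0
-2 -109.7 18.3 -93.2
```

Emit:
servo_tool:
  deltas:
    - [[0,-5,1,1,0],[0,-10,2,1,0],[0,-16,3,2,0],[0,-22,4,2,0],[0,-22,4,2,0]]

```text
time: 3.95
tool_pos: [0.538, -0.1231, 0.1515]
tool_rot: [0.003, 0.764, 0.646, 0.002]
contact_force: [3.0, 0.1, 8.3]
gripper_width: 0.117
```

```bash
python3 look.py w3
```

```text
3.95 [ 0.53797312 -0.12308485  0.15150346] [0.00313842 0.76353542 0.64575447 0.00223115] [3.0483215  0.10276727 8.27930793] 0.11683981946976463 [-0.36 -0.04  1.88  0.    1.3  -0.19]
[[376.6 335.1]
 [200.6 429.4]
 [379.6 276.6]
 [375.5 386. ]]
```

View pics/w3.png

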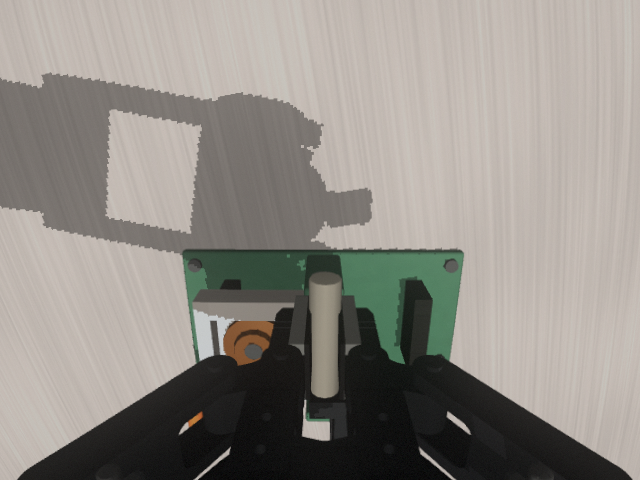

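Emit:
servo_tool:
  deltas:
    - [[0,-13,2,-1,0],[0,-25,4,-5,0],[0,-37,6,-9,0],[0,-48,8,-16,0],[0,-48,8,-16,0]]

```text
time: 4.62
tool_pos: [0.4879, -0.1145, 0.1342]
tool_rot: [0.001, 0.764, 0.646, 0.001]
contact_force: [-3.3, 2.1, 8.7]
gripper_width: 0.111
```

Emit:
servo_tool:
  deltas:
    - [[0,-10,2,-8,0],[0,-19,3,-17,0],[0,-26,4,-28,0],[0,-32,5,-39,0],[0,-32,5,-39,0]]

```text
time: 5.25
tool_pos: [0.4552, -0.1091, 0.092]
tool_rot: [-0.0, 0.764, 0.646, 0.0]
contact_force: [4.4, 2.3, -2.3]
gripper_width: 0.114
```

Emit:
servo_tool:
  deltas:
    - [[0,-4,1,-12,0],[0,-6,1,-24,0],[0,-7,1,-35,0],[0,-7,1,-39,0],[0,-7,1,-41,0]]

```text
time: 5.88
tool_pos: [0.4474, -0.1078, 0.0511]
tool_rot: [-0.002, 0.764, 0.646, -0.001]
contact_force: [-3.0, 5.7, 10.3]
gripper_width: 0.111
```

```bash
python3 look.py w4; python3 -c "
from h import *
cv2.imwrite('pics/top1.png',cv2.resize(grab_frame('top')[140:305,340:500,::-1],None,fx=3.5,fy=3.5))
cv2.imwrite('pics/scene1.png',cv2.resize(grab_frame('scene')[150:330,110:300,::-1],None,fx=3,fy=3))"
```

```text
5.875 [ 0.44743354 -0.10777686  0.05110569] [-0.0019503   0.76355108  0.64574401 -0.00078812] [-3.0409321   5.71317628 10.26801776] 0.11065344615470224 [-0.4  -0.13  2.14  0.    1.13 -0.23]
[[725.5 488.5]
 [326.1 575.8]
 [711.5 398. ]
 [697.6 546.6]]
```

View pics/w4.png

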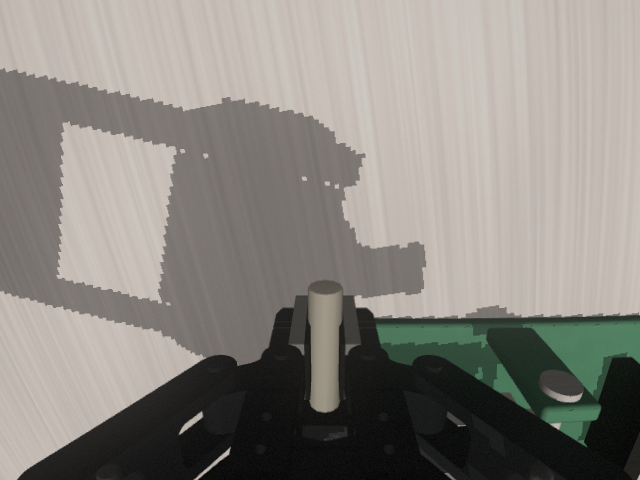

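View pics/scene1.png

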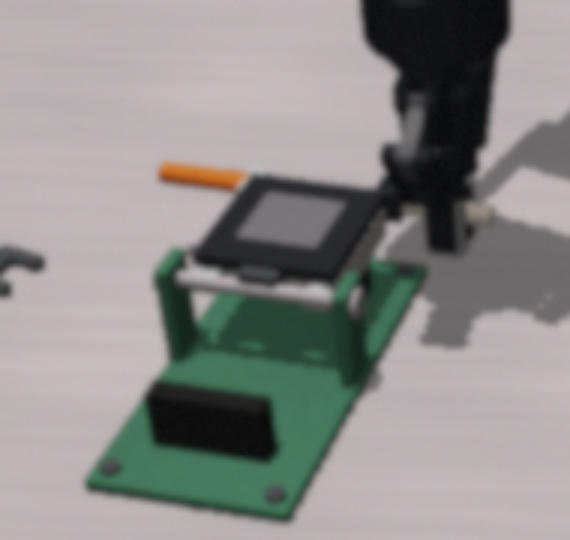

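Emit:
servo_tool:
  deltas:
    - [[0,0,0,-3,0],[0,0,0,-3,0]]

```text
time: 6.28
tool_pos: [0.4476, -0.1077, 0.0505]
tool_rot: [-0.003, 0.763, 0.646, -0.001]
contact_force: [-10.4, 9.2, 20.7]
gripper_width: 0.117
```

Emit:
servo_tool:
  deltas:
    - [[0,0,0,3,0],[30,0,0,3,0],[40,0,0,3,0],[40,0,0,20,0],[40,0,0,60,0]]

```text
time: 6.9
tool_pos: [0.4473, -0.1082, 0.1088]
tool_rot: [-0.002, 0.764, 0.646, -0.001]
contact_force: [0.1, -1.6, 0.2]
gripper_width: 0.471
```

Emit:
servo_tool:
  deltas:
    - [[45,-8,-47,30,0],[50,-16,-94,30,0],[50,-23,-140,30,0],[50,-23,-140,30,0]]

```text
time: 7.4
tool_pos: [0.4256, -0.2514, 0.141]
tool_rot: [0.001, 0.765, 0.644, -0.0]
contact_force: [0.3, 0.1, -0.3]
gripper_width: 0.581
```

```bash
python3 look.py w5;python3 -c "
from h import *
cv2.imwrite('pics/scene2.png',cv2.resize(grab_frame('scene')[150:330,110:300,::-1],None,fx=3,fy=3))"
```

```text
7.4 [ 0.4256296  -0.25143316  0.14101007] [ 1.29411523e-03  7.64864802e-01  6.44189530e-01 -9.37841195e-05] [ 0.31715319  0.09175057 -0.31475073] 0.5814405527034407 [-0.68 -0.17  2.02 -0.    1.3  -0.51]
[[ 683.4  -80.4]
 [ 321.6  250.8]
 [ 667.7 -141.9]
 [ 684.4   -2.8]]
```

View pics/w5.png

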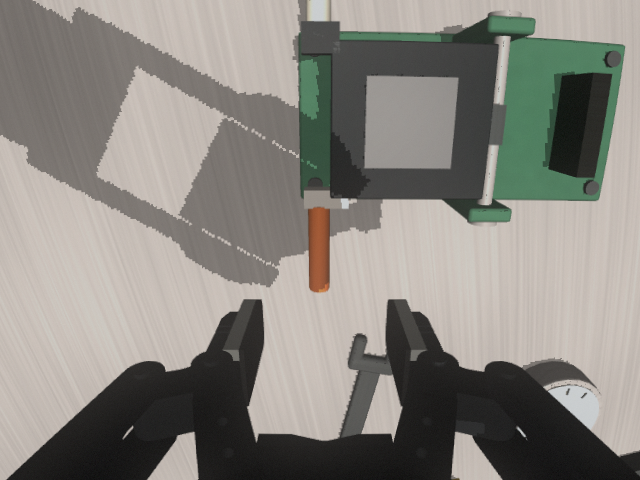

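View pics/scene2.png

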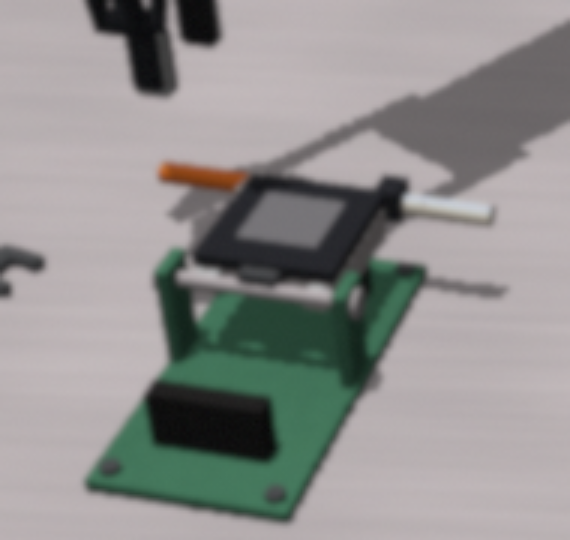

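```bash
python3 - <<'E'
from h import *
L=lambda n:np.load(f'pics/{n}.npy',allow_pickle=True).item()
print(tri([ray('',(224,348.5),L('w1')),ray('',(318,249),L('w5'))]))
t=lambda x,y:(x/3.6+360,y/3.6+140)
print(tri([ray('',(224,348.5),L('w1')),ray('',(318,249),L('w5')),ray('top',t(376,512.5))]))
c=L('w5');print(proj('',[[.4256,-.2514,.055],[.4256,-.2514,.141]],c))
E
```

```text
(array([ 0.42289426, -0.24525824,  0.0600673 ]), [np.float64(0.0006179724756505629), np.float64(0.0006179724756506303)])
(array([ 0.42312382, -0.24626625,  0.05955939]), [np.float64(0.0001794227321285425), np.float64(0.0014298514790302985), np.float64(0.0015966950771224453)])
[[325.34512347 255.75359997]
 [326.3512894  339.59695073]]
```

Emit:
servo_tool:
  deltas:
    - [[50,-3,4,-30,0],[45,-3,4,-60,0],[35,-3,4,-80,0],[30,-3,4,-86,0],[30,-3,4,-86,0]]

```text
time: 8.12
tool_pos: [0.423, -0.2439, 0.0535]
tool_rot: [-0.0, 0.763, 0.646, 0.0]
contact_force: [-0.2, -0.6, 0.3]
gripper_width: 0.351
```

Emit:
servo_tool:
  deltas:
    - [[15,0,0,0,0],[0,0,0,0,0],[0,0,0,0,0],[0,0,0,0,0]]

```text
time: 8.62
tool_pos: [0.4237, -0.2449, 0.0546]
tool_rot: [0.001, 0.764, 0.646, 0.001]
contact_force: [-0.8, 2.0, 5.9]
gripper_width: 0.117
```

```bash
python3 look.py w6; python3 - <<'E'
import numpy as np
y=-9.46*np.pi/180
for th in np.arange(0,181,9):
    d=np.array([92-92*np.cos(np.radians(th)),92*np.sin(np.radians(th))]);print(th,(d[0]*np.cos(y)).round(1),(d[0]*np.sin(y)).round(1),d[1].round(1))
E
```

```text
8.625 [ 0.42366332 -0.24494464  0.05464657] [9.53772557e-04 7.63579771e-01 6.45712597e-01 5.15822500e-04] [-0.84574384  1.99357314  5.898472  ] 0.11677982268147805 [-0.68 -0.06  2.08  0.    1.12 -0.51]
[[-1.540830e+04  9.018000e+03]
 [ 3.287000e+02  3.470000e+02]
 [-3.310633e+05  2.550587e+05]
 [-2.415500e+03  1.196600e+03]]
0 0.0 -0.0 0.0
9 1.1 -0.2 14.4
18 4.4 -0.7 28.4
27 9.9 -1.6 41.8
36 17.3 -2.9 54.1
45 26.6 -4.4 65.1
54 37.4 -6.2 74.4
63 49.5 -8.3 82.0
72 62.7 -10.4 87.5
81 76.6 -12.8 90.9
90 90.7 -15.1 92.0
99 104.9 -17.5 90.9
108 118.8 -19.8 87.5
117 131.9 -22.0 82.0
126 144.1 -24.0 74.4
135 154.9 -25.8 65.1
144 164.2 -27.4 54.1
153 171.6 -28.6 41.8
162 177.1 -29.5 28.4
171 180.4 -30.1 14.4
180 181.5 -30.2 0.0
```

View pics/w6.png

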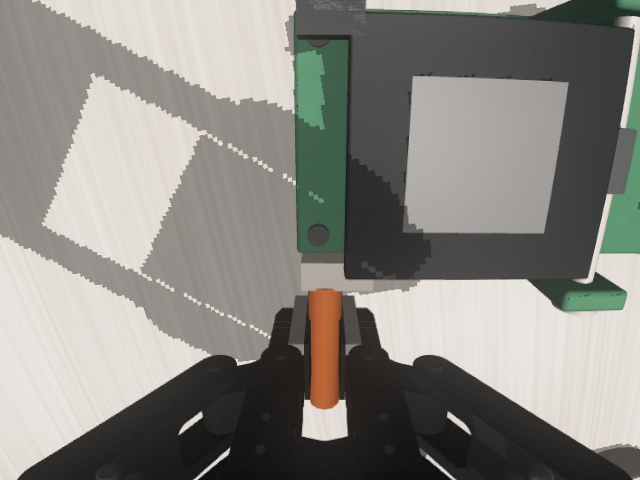

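Gripped: orange bar between the pads at (325,345). Swing up.

Emit:
servo_tool:
  deltas:
    - [[0,1,0,14,0],[0,4,-1,28,0],[0,10,-2,42,0],[0,17,-3,54,0],[0,17,-3,54,0]]

```text
time: 9.3
tool_pos: [0.4385, -0.2475, 0.1082]
tool_rot: [-0.002, 0.763, 0.646, -0.002]
contact_force: [-8.0, 1.5, 5.0]
gripper_width: 0.114
```

```bash
python3 look.py w7
```

```text
9.3 [ 0.43853398 -0.24747782  0.10820941] [-0.00199023  0.76336592  0.64596121 -0.00162095] [-7.95358449  1.46424062  4.95511335] 0.11436284259326526 [-0.66 -0.1   2.01 -0.    1.24 -0.49]
[[720.9 -87.1]
 [298.2 285.1]
 [627.6 -85.1]
 [741.8  -3.1]]
```

View pics/w7.png

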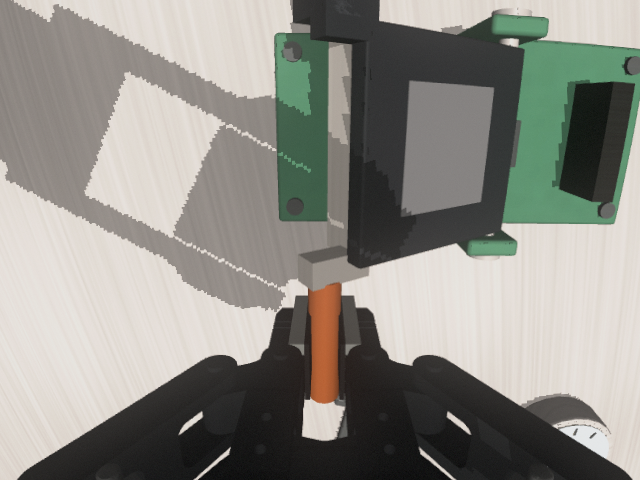

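Emit:
servo_tool:
  deltas:
    - [[0,9,-2,11,0],[0,20,-3,20,0],[0,32,-5,28,0],[0,45,-8,33,0],[0,59,-10,37,0]]

```text
time: 9.98
tool_pos: [0.4985, -0.2581, 0.1492]
tool_rot: [-0.001, 0.764, 0.646, -0.001]
contact_force: [-8.8, 4.6, 15.6]
gripper_width: 0.115
```

Emit:
servo_tool:
  deltas:
    - [[0,14,-2,1,0],[0,28,-5,0,0],[0,42,-7,-3,0],[0,55,-9,-9,0],[0,55,-9,-9,0]]

```text
time: 10.6
tool_pos: [0.5555, -0.2679, 0.1371]
tool_rot: [0.002, 0.764, 0.646, 0.0]
contact_force: [1.2, -3.7, 2.6]
gripper_width: 0.115
```

```bash
python3 look.py w8;python3 -c "
from h import *
cv2.imwrite('pics/scene3.png',cv2.resize(grab_frame('scene')[100:330,90:320,::-1],None,fx=2.5,fy=2.5))"
```

```text
10.6 [ 0.55552886 -0.26790397  0.13708182] [2.21021973e-03 7.63500322e-01 6.45803600e-01 2.89218748e-04] [ 1.21974855 -3.70268912  2.58106342] 0.11522883904002912 [-0.57  0.12  1.73 -0.    1.28 -0.4 ]
[[ 243.5 -110.6]
 [  98.9  261.3]
 [ 241.8 -207.4]
 [ 249.1  -12.2]]
```

View pics/scene3.png

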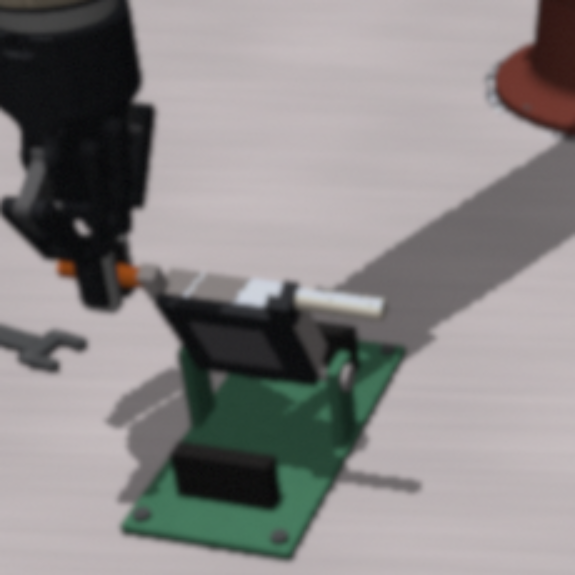

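View pics/w8.png

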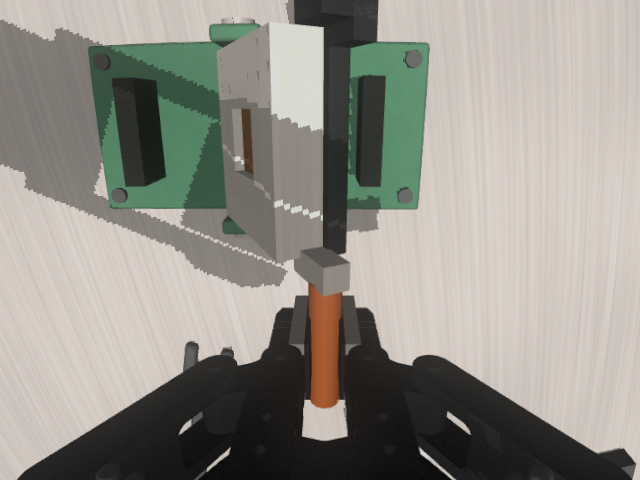

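Emit:
servo_tool:
  deltas:
    - [[0,12,-2,-8,0],[0,23,-4,-17,0],[0,32,-5,-28,0],[0,40,-7,-40,0],[0,40,-7,-40,0]]

```text
time: 11.32
tool_pos: [0.5942, -0.2745, 0.0953]
tool_rot: [0.001, 0.764, 0.646, -0.0]
contact_force: [1.2, -5.8, 1.6]
gripper_width: 0.118
```

Emit:
servo_tool:
  deltas:
    - [[0,5,-1,-14,0],[0,9,-1,-28,0],[0,9,-1,-36,0],[0,10,-1,-42,0],[0,10,-1,-44,0]]

```text
time: 11.95
tool_pos: [0.6049, -0.2763, 0.0521]
tool_rot: [0.002, 0.764, 0.646, 0.0]
contact_force: [0.7, -7.4, 6.6]
gripper_width: 0.117
```

```bash
python3 look.py w9;python3 -c "
from h import *
cv2.imwrite('pics/scene4.png',cv2.resize(grab_frame('scene')[130:330,90:290,::-1],None,fx=2.8,fy=2.8))"
```

```text
11.95 [ 0.60489469 -0.27632451  0.05207676] [2.31193677e-03 7.63697639e-01 6.45569954e-01 7.78817782e-05] [ 0.71114309 -7.37798833  6.57828294] 0.11737792584268739 [-0.54  0.33  1.65 -0.    1.16 -0.37]
[[ 1.1460600e+04  1.0100400e+04]
 [-1.0220000e+02  3.3400000e+02]
 [ 1.6696475e+06  2.0314543e+06]
 [ 9.8200000e+02  6.0770000e+02]]
```

View pics/scene4.png

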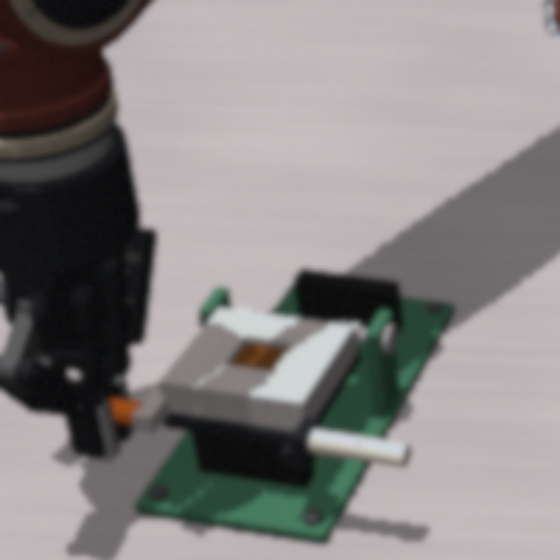

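View pics/w9.png

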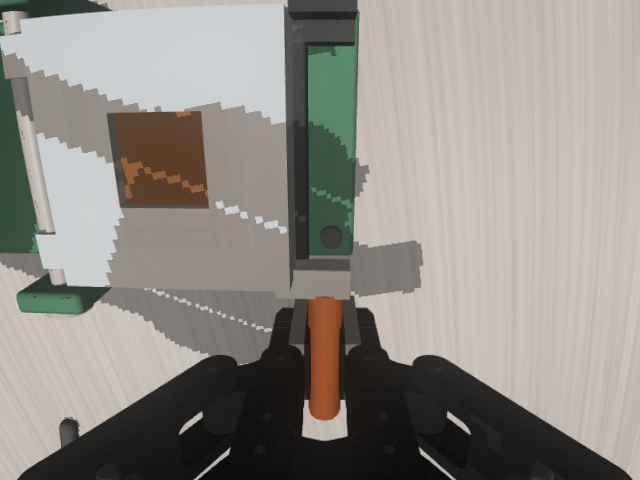

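Emit:
servo_tool:
  deltas:
    - [[0,0,0,-2,0],[0,0,0,-4,0],[0,0,0,-4,0]]

```text
time: 12.42
tool_pos: [0.6049, -0.2763, 0.0491]
tool_rot: [0.002, 0.764, 0.646, 0.0]
contact_force: [0.6, -6.5, 7.2]
gripper_width: 0.116
```

Emit:
servo_tool:
  deltas:
    - [[0,0,0,-2,0],[0,0,0,-4,0],[0,0,0,-4,0]]

```text
time: 12.8
tool_pos: [0.605, -0.2763, 0.0488]
tool_rot: [0.002, 0.764, 0.646, -0.0]
contact_force: [-9.7, -1.6, 24.7]
gripper_width: 0.116
```

At the stop (force rose to 25 N without motion). Relieve, release, lift.

Emit:
servo_tool:
  deltas:
    - [[0,0,0,4,0],[30,0,0,4,0],[40,0,0,4,0],[40,0,0,25,0],[40,0,0,80,0]]

```text
time: 13.42
tool_pos: [0.6015, -0.2727, 0.1205]
tool_rot: [-0.004, 0.763, 0.646, -0.001]
contact_force: [1.0, 0.1, -0.2]
gripper_width: 0.466
```

Emit:
servo_tool:
  deltas:
    - [[40,-30,-50,40,0],[40,-60,-80,80,0],[40,-90,-80,100,0],[40,-90,-80,100,0]]

```text
time: 13.92
tool_pos: [0.5136, -0.3558, 0.2276]
tool_rot: [0.003, 0.764, 0.645, 0.001]
contact_force: [1.2, -0.5, -0.1]
gripper_width: 0.471
```

```bash
python3 look.py w10;python3 -c "
from h import *
cv2.imwrite('pics/scene5.png',cv2.resize(grab_frame('scene')[130:330,90:290,::-1],None,fx=2.8,fy=2.8))
cv2.imwrite('pics/top5.png',grab_frame('top')[:,:,::-1])"
```

```text
13.925 [ 0.51359171 -0.35582609  0.22764618] [3.04156037e-03 7.64170037e-01 6.45007365e-01 6.34318776e-04] [ 1.22890222 -0.45083057 -0.14286777] 0.47052072981956083 [-0.73  0.06  1.64  0.    1.43 -0.56]
[[ 335.2 -217.9]
 [ 178.4   95.7]
 [ 334.4 -257.9]
 [ 337.  -169.3]]
```

View pics/scene5.png

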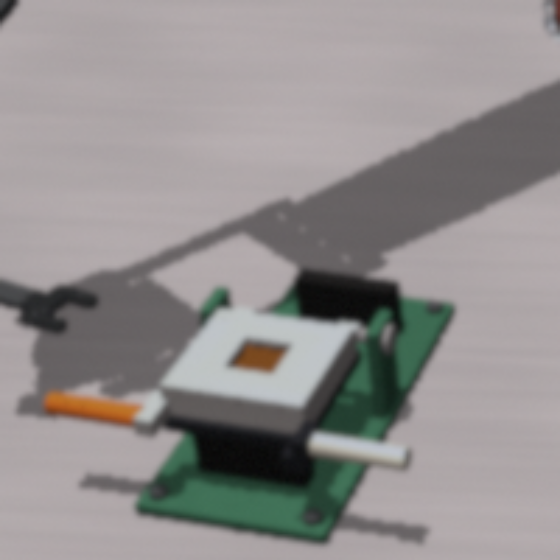

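View pics/top5.png

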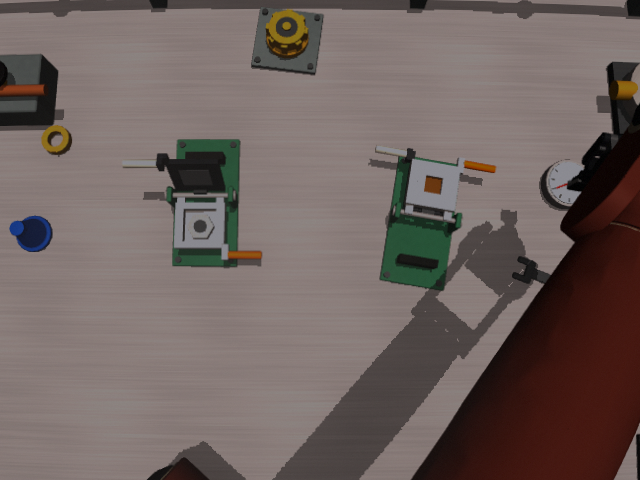

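View pics/w10.png

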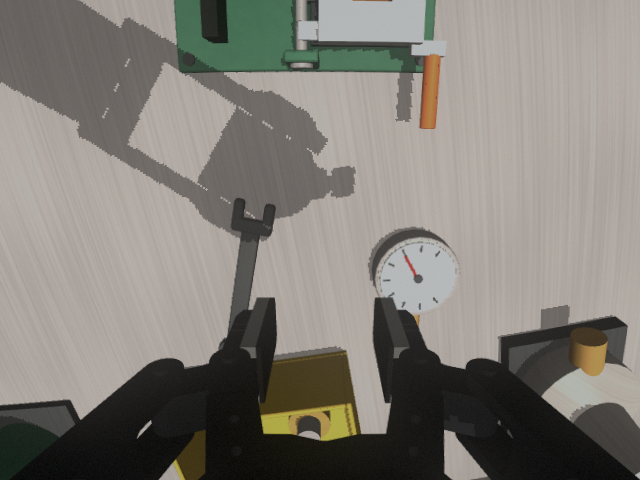

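```bash
python3 - <<'E'
from h import *
s=lambda x,y:(x/2.8+90,y/2.8+130)
print(tri([ray('top',(495,168.5)),ray('scene',s(46,402))]),tri([ray('top',(376,149)),ray('scene',s(409,456))]))
y=-.165;W=lambda a,b,z:np.array([.5263+np.cos(y)*a-np.sin(y)*b,-.194+np.sin(y)*a+np.cos(y)*b,z])
P=np.array([W(.092,-.0955,.055),W(.092,.0945,.055)]);print(P,proj('top',P),(proj('scene',P)-[90,130])*2.8)
E
```

```text
(array([ 0.60157631, -0.30310094,  0.05812234]), [np.float64(0.00034157477660145543), np.float64(0.0003415747766014008)]) (array([ 0.63150415, -0.11544882,  0.05722289]), [np.float64(0.0014296312207668386), np.float64(0.0014296312207668347)])
[[ 0.60136439 -0.30331417  0.055     ]
 [ 0.63257233 -0.11589468  0.055     ]] [[494.30806533 169.19193261]
 [375.20190377 148.87207099]] [[ 46.23883229 406.45651253]
 [405.09865596 460.64861806]]
```

```bash
python3 -c "
from plant import *
print(job_done())"
```

```text
the job is handed in; nothing more can be done
None
```

The job is done and handed in at about 14 s of the 54 s allowed. I shut the lid over the bronze seat in the robot's right-hand holder. Then I swung the shut holder over its hinge by the orange tray bar until it lay upside down on the far side, and let go.

**Stops:** The lid and the tray were each pressed until the force rose to 21–25 N with almost no further movement, then eased off and released.

**Last checks:**
- **Holder:** The tray lies flat, bottom up, with the lid under it, and the seat's bronze underside shows through the tray window.
- **Bar heights:** Both bar ends measured 57–58 mm up against 55 mm expected. I put the 2–3 mm down to sighting the tops of the bars, since the lid bar read similarly high at the start.
- **Bar positions:** Along the bench, both bar ends were within about 1 mm of where they should be.
- **Other holder:** The hex plug and its holder are unmoved in the top picture.
- **Arm:** It was clear of everything at hand-in, and no check failed. The highest wrist force read at the end of a move was about 27 N.

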